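# Scrape tile chips off the making board

### The arm

A 7-joint arm with a two-finger parallel gripper is mounted at the origin on the work surface. World frame = base frame: x ahead of the robot, y to its left, z up, the work surface at z = 0. Lengths are in m, angles in rad, forces in N, time in s.
With the tool pointing down it reaches from about 0.425 to 0.925 m from the base axis. Payload 6.8 kg.
Tool frame: the origin (TCP) lies at the very end of the fingers, on their centre line; the grasp point (between the pads) lies 19 mm behind it; z points along the fingers, y is the line along which they close (so a half turn about z gives the same grasp; the last joint's range is limited). The gripper opens to 85 mm and grips with 20 to 120 N. Pads are 22 mm wide; open, the fingers measure 114 mm over their backs; the gripper's body (76 mm by 85 mm) begins 54 mm behind the grasp point. The pads swing forward as they close: fully open they stand 13 mm farther back than shut.
Start: joints at [1.156, 0.477, 0.022, 1.555, -0.011, 1.109, -0.083], TCP at [0.204, -0.643, 0.231] pointing down, gripper open.
Joint ranges: [-2.96, 2.96], [-0.34, 2.1], [-1.41, 1.46], [0.24, 2.44], [-1.37, 4.51], [0.17, 1.92], [-2.96, 2.96]. Speed limits (rad/s): [2.39, 2.39, 3.14, 3.14, 3.14, 3.14, 3.14].

### API

Orientations are given as a rotation vector (axis times angle).
In Python, from bench import r gives the robot as it stands.
- The arm moves only by the shell command python3 -m jog 'ROWS' [FORCE]. ROWS is JSON, a list of rows, each an object of numbers: "fingers": the finger opening in m, from 0 to 0.0854; "x", "y", "z": the shift along the tool's x, y, z in m; "rx", "ry", "rz": the turn, a rotation vector about the tool's x, y, z in degrees. In form: [{"fingers": .., "x": .., "y": .., "z": .., "rx": .., "ry": .., "rz": ..}, ...]. A call has 1 to 8 rows; each row shifts and turns the commanded pose from where the row before left it, along the tool's axes as they then stand; what a row does not reach is not made up. A row lasts 1/8 s, in which the tool goes at most 62.5 mm and 10.7 degrees, less where a joint would pass 70% of its speed; a pose out of reach is approached as far as the arm can. A call is refused whole if a number of a shift passes 0.0625 or a number of a turn 10.7, either way. A call with a gripper value outside its range is refused whole. The fingers move at their own pace and stop on an object; FORCE is the grip in N (left out, the last holds). Time passes only in rows, so rows that do not move let the fingers close. It gives the time, the measured TCP pose, the force, the opening and the grip force at its end, in the units of the state.
- r.get_obs(): the state, without advancing time (a new reading comes with each control period).
- r.grab_frame(name): name is "scene" or "side" or "wrist"; returns (picture, depth): 480x640x3 uint8, red, green, blue; 480x640 float32, m along the optical axis (not along the pixel's ray), 0 where there is no reading.
- r.get_calibration(name): a dict with "mtx" (3x3 intrinsics, pixels), "extrinsics" (4x4, takes a point from camera to world coordinates). Camera axes: x right, y down, z forward; pixel columns grow to the right and rows downward; lengths in m; the calibration is good to about 2 mm. A picture is of the moment at which its call begins: read the wrist's pose just before it. get_calibration takes no time and is no camera call; for the wrist camera it gives the pose at the moment of the call.
- r.hand_in(): hands the job in; it is judged then, once.
Trained networks look in the newest picture that a camera, given by its name, has taken for a name from the list of things; names that differ only in an ending like _2 or _b are one class to them, and where a whole thing is asked for, a point or a joint stands for the part that bears it (a point fixed in the world has none). Each returns a list of dicts, best first, with "score" (0 to 1); they miss things now and then, are a little off and sometimes report something else, mostly with a low value. They report only what shows in the picture. A call takes as long as a camera call.
- r.search_frame(target, camera): "xyz" ([x, y, z] in m, in world coordinates, good to about 4 mm: the middle of the surface that is visible of it).
- r.landmark_of(target, camera): "xyz" ([x, y, z] in m, in world coordinates, good to about 4 mm: a listed point, or the origin of a listed thing).
The state is a dict: "clock": time; "joints": joint angles; "qvel": joint speeds; "tau": joint torques, N m; "tcp_pos": TCP position; "orientation": TCP orientation; "contact_force": force on the tool from outside, world axes, zero at the start; "moment": the same for the moment, N m; "grip_width": finger opening in m; "gripper_force": force on a finger pad.
Only numpy, scipy, OpenCV 4.12 (cv2) and the standard library are available. Lean on these libraries where they do the work, as an engineer would, in place of code of your own. Each camera call takes 0.05 s, during which the arm holds its last target. There are 200 camera calls.

### The job

Pick up the wooden scraper block by its handle rib and wipe the two loose tile chips off the wooden making board into the metal catch tray at the board's end; touch the chips with the block only. Then set the block down upright on the bare desk beside the board and tray, without dropping it, and let go.

Things in the scene. Friction and masses are not known exactly. Their poses are not given: they have to be found in the camera images.
- scraper_grip (a point): Loose scraper block on the desk at the robot's right: wooden bar 140 (x) x 28 (y) x 24 mm, rubber underside, topped by an upright handle rib 80 (x) x 20 (y) x 60 mm high; 0.15-0.31 kg. Point: rib centre, 54 mm above the underside, 30 below the top; grip across y; z up; x within 25 deg of world x (at start). Not the low ribless felt eraser (110 x 44 x 36) near it.
- station: Fixed wooden making board, 170 (x) x 240 (y) mm, rimless flat top 30 mm above the desk, open aluminium catch tray at its +y end. Origin: on the desk under the board's centre; y to the tray (robot's left, within 18 deg of world y), z up. Tray: y = 120 to 220 mm, x = -85 to 85, floor 3 and rim 26 mm above the desk, walls 3 mm.
- chip_a_center (a point): Loose white tile chip 28 x 24 x 12 mm high, 16 g, flat on the board. Point: its centre, 6 mm above its underside. It starts with its centre within 48 mm of the board's lengthwise centre line (x) and between y = -48 and 62 mm, so the 50 mm of board farthest from the tray are clear.
- chip_b_center (a point): Second loose white tile chip, 24 x 22 x 12 mm high, 16 g, on the same part of the board, at larger x of the board than the first. Point: its centre, 6 mm above its underside.

How it is judged:
On the way, in this order (a step that is already met when the one before it is completed fails the run):
1. the scraper block is brought down onto the board (underside within 16 mm of its top) while both chips still lie on the board (z of scraper_grip in the frame of station between 0.075 and 0.1 m and x of scraper_grip in the frame of station between -0.085 and 0.085 m and y of scraper_grip in the frame of station between -0.16 and 0.12 m and z of each of chip_a_center, chip_b_center in the frame of station above 0.03 m), for 0.05 s.
2. both chips are in the catch tray while the scraper block is still up (not yet set down on the desk) (y of chip_a_center in the frame of station between 0.12 and 0.22 m and x of chip_a_center in the frame of station between -0.085 and 0.085 m and z of each of chip_a_center, chip_b_center in the frame of station below 0.028 m and y of chip_b_center in the frame of station between 0.12 and 0.22 m and x of chip_b_center in the frame of station between -0.085 and 0.085 m and height (world z) of scraper_grip above 0.07 m), for 0.05 s.
3. the scraper block stands upright on the desk (within 8 mm of it), off the board and tray, with the fingers still on it (height (world z) of scraper_grip below 0.062 m and angle between scraper_grip's own z axis and vertical below 0.175 rad and (y of scraper_grip in the frame of station below -0.12 m or y of scraper_grip in the frame of station above 0.22 m or x of scraper_grip in the frame of station above 0.085 m or x of scraper_grip in the frame of station below -0.085 m) and contact force between the fingers and scraper above 0.5 N), for 0.05 s.
At the end, for the whole second after the job is handed in: Both chips lie anywhere in the catch tray, below its rim; the scraper block stands on the desk outside the outline of board and tray, upright within 10 degrees; all at rest and released (y of chip_a_center in the frame of station between 0.12 and 0.22 m and x of chip_a_center in the frame of station between -0.085 and 0.085 m and z of each of chip_a_center, chip_b_center in the frame of station below 0.028 m and y of chip_b_center in the frame of station between 0.12 and 0.22 m and x of chip_b_center in the frame of station between -0.085 and 0.085 m and height (world z) of scraper_grip below 0.062 m and angle between scraper_grip's own z axis and vertical below 0.175 rad and (y of scraper_grip in the frame of station below -0.12 m or y of scraper_grip in the frame of station above 0.22 m or x of scraper_grip in the frame of station above 0.085 m or x of scraper_grip in the frame of station below -0.085 m) and linear speed of each of scraper, chip_a, chip_b below 0.03 m/s); the robot touches nothing.
It fails at once if the fingers or the arm touch a chip (they are wiped with the block) (contact force between any of the fingers, the arm and chip_a above 0.3 N or contact force between any of the fingers, the arm and chip_b above 0.3 N).
It also fails if it takes over 53 s, if anything falls off the work surface, if the arm or the gripper's body presses on something with over 40 N, if the wrist force passes 120 N, or if a joint passes its speed limit or range.

## Working session

There is one attempt and no reset: what is moved stays moved. The work goes in short steps, Python scripts to look and compute and a shell command to move; the robot and the scene stay as the last step left them, time stands still between calls to the robot, and variables do not carry over. Pictures are saved under pics/ and viewed, at most 10 in all, crops included, and the job is handed in when it is done.

```bash
mkdir -p pics; ls; cat > h.py <<'E'
import numpy as np, cv2
from bench import r
from scipy.spatial.transform import Rotation as R
def snap(n,f):
    p,d=r.grab_frame(n); cv2.imwrite('pics/'+f,p[:,:,::-1]); return p,d
def pts(n,d):
    c=r.get_calibration(n);K=np.array(c['mtx']);T=np.array(c['extrinsics'])
    v,u=np.indices(d.shape)
    P=np.stack([(u-K[0,2])/K[0,0]*d,(v-K[1,2])/K[1,1]*d,d],-1)
    return P@T[:3,:3].T+T[:3,3]
E
python3 - <<'E'
from h import *
o=r.get_obs();print({k:np.round(v,3) for k,v in o.items()}, R.from_rotvec(o['orientation']).as_matrix().round(3))
for c in ['scene','side']:
    p,d=snap(c,c+'0.png'); np.savez(c+'0.npz',p=p,d=d,P=pts(c,d))
    for t in ['scraper_grip','station','chip_a_center']:
        print(c,t,[(np.round(x['xyz'],4).tolist(),round(x['score'],2)) for x in r.landmark_of(t,c)[:4]],[(np.round(x['xyz'],4).tolist(),round(x['score'],2)) for x in r.search_frame(t,c)[:4]])
print(r.get_obs()['clock'])
E
```

```text
pics
{'clock': np.float64(0.0), 'joints': array([ 1.156,  0.478,  0.022,  1.556, -0.012,  1.109, -0.083]), 'qvel': array([-0.001,  0.001,  0.   , -0.002, -0.001, -0.   ,  0.   ]), 'tau': array([ 0.0000e+00, -5.9644e+01,  1.6080e+00, -2.8120e+01,  1.3000e-02,
        9.0000e-03, -0.0000e+00]), 'tcp_pos': array([ 0.204, -0.643,  0.23 ]), 'orientation': array([-3.103e+00, -4.800e-01,  1.000e-03]), 'contact_force': array([ 0.252, -0.962,  0.605]), 'moment': array([0.014, 0.046, 0.012]), 'gripper_force': np.float64(0.0), 'grip_width': np.float64(0.085)} [[ 0.953  0.302 -0.001]
 [ 0.302 -0.953  0.002]
 [-0.    -0.002 -1.   ]]
scene scraper_grip [([0.4503, -0.2641, 0.0543], 0.98)] [([0.4665, -0.2643, 0.0414], 0.75)]
scene station [([0.566, 0.0236, 0.0006], 0.82)] [([0.5844, 0.0573, 0.0293], 0.8)]
scene chip_a_center [([0.5145, 0.0006, 0.0326], 0.61)] [([0.5169, 0.0004, 0.0396], 0.72)]
side scraper_grip [([0.4492, -0.2588, 0.0523], 0.82)] [([0.4492, -0.2506, 0.035], 0.66)]
side station [([0.5632, 0.0223, -0.0018], 0.75)] [([0.5854, 0.1048, 0.0312], 0.98)]
side chip_a_center [([0.51, 0.0039, 0.0373], 0.62)] [([0.5146, 0.0068, 0.0443], 0.63)]
0.7
```

```bash
python3 -c "
import cv2,numpy as np
a=cv2.imread('pics/scene0.png');b=cv2.imread('pics/side0.png')
cv2.imwrite('pics/both.png',cv2.resize(np.vstack([a,b]),(400,600)))"
```

```text
(no output)
```

View pics/scene0.png

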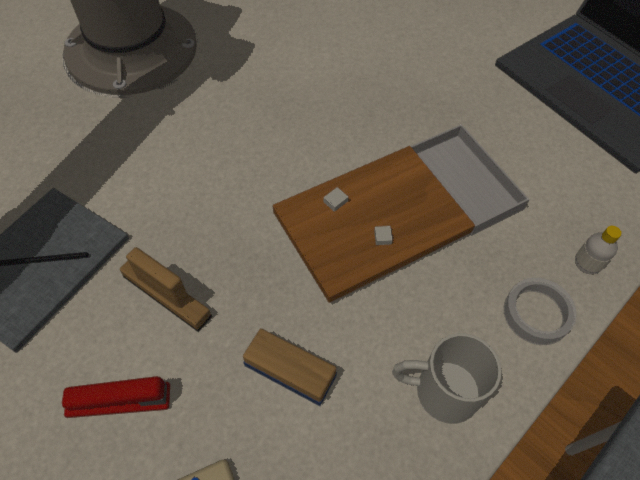

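View pics/side0.png

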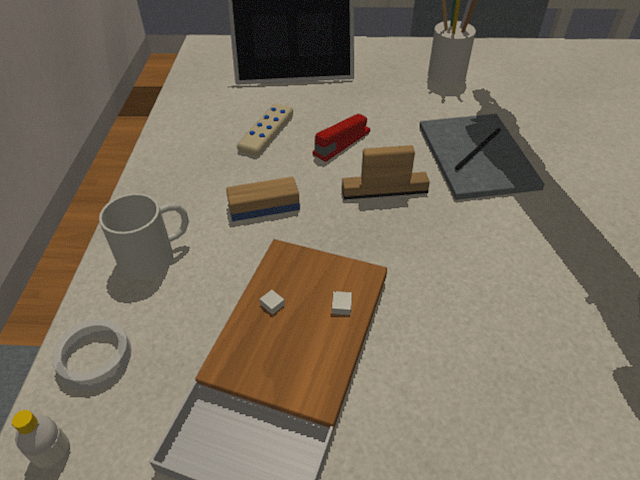

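The scene view shows the scraper with its rib at about (160,280), the ribless eraser at (290,365), the board around (372,222) with its tray at (470,178), and chips at (336,198) and (384,235). The side view shows the same layout: rib (387,165), chips (271,301) and (342,303). Next I fit the poses from depth.

```bash
python3 - <<'E'
import numpy as np, cv2
def rect(q):
    c,s,a=cv2.minAreaRect((q*1000).astype(np.float32)); return np.round(c,1),np.round(s,1),round(a,1)
A=[]
for c in ['scene','side']:
    f=np.load(c+'0.npz');P,p=f['P'],f['p'].astype(int)
    x,y,z=P[...,0],P[...,1],P[...,2]; ok=f['d']>0
    near=ok&(np.hypot(x-.45,y+.262)<.09)
    for n,lo,hi in [('ribtop',.078,.092),('rib',.035,.075),('bar',.014,.03)]:
        m=near&(z>lo)&(z<hi); q=P[m]; print(c,n,m.sum(),q[:,2].mean().round(4),rect(q[:,:2]))
    print(' desk z',np.median(z[ok&(np.hypot(x-.45,y+.1)<.04)]).round(4))
    st=ok&(np.hypot(x-.57,y-.03)<.2)
    brown=(p[...,0]-p[...,2]>40)
    m=(st&brown&(z>.02)&(z<.04)).astype(np.uint8); m=cv2.morphologyEx(m,cv2.MORPH_OPEN,np.ones((3,3)))>0
    print(c,'board',m.sum(),np.median(z[m]).round(4),rect(P[m][:,:2]))
    w=(st&(p.min(-1)>110)&(p.max(-1)-p.min(-1)<40)&(z>.034)&(z<.05)&(y<.12)).astype(np.uint8)
    n,l,s,_=cv2.connectedComponentsWithStats(w)
    for i in range(1,n):
        if s[i,4]>30: q=P[l==i]; print(c,'chip',s[i],np.median(q,0).round(4),rect(q[:,:2]))
E
```

```text
scene ribtop 912 0.0826 (array([ 444.9, -261.8]), array([80.3, 20.8]), 9.0)
scene rib 592 0.0555 (array([ 449.6, -270. ]), array([78.7, 18.1]), 22.5)
scene bar 1073 0.0224 (array([ 445. , -261.8]), array([141.3,  28.4]), 8.8)
 desk z -0.0006
scene board 15699 0.0293 (array([565.3,  21.9]), array([240.9, 171.1]), 73.6)
scene chip [325 189  22  17 190] [5.112e-01 1.000e-04 4.140e-02] (array([511.5,   0.6]), array([22. , 26.5]), 0.3)
scene chip [375 226  17  15 176] [0.601  0.0021 0.0414] (array([600.7,   2.3]), array([21.5, 23. ]), 50.6)
side ribtop 493 0.0824 (array([ 445.4, -260.5]), array([79.5, 23.1]), 7.4)
side rib 1029 0.0552 (array([ 444.8, -252.5]), array([80.8, 16.9]), 0.9)
side bar 995 0.0221 (array([ 445.2, -260. ]), array([139.6,  32.5]), 9.7)
 desk z -0.0004
side board 20579 0.0294 (array([564.9,  22.3]), array([242.4, 169.7]), 73.4)
side chip [260 290  24  19 246] [0.6006 0.0036 0.0414] (array([601. ,   3.4]), array([21.6, 23.7]), 48.2)
side chip [332 291  20  19 319] [0.5117 0.0021 0.0414] (array([511.4,   1.5]), array([28.6, 23.2]), 87.7)
```

```bash
cat >> h.py <<'E'
def goto(x,y,z,yaw):
    """remaining shift in tool axes after turning tool to world yaw (deg); and the turn"""
    o=r.get_obs(); M=R.from_rotvec(o['orientation']); m=M.as_matrix()
    yw=np.radians(yaw); D=np.array([[np.cos(yw),np.sin(yw),0],[np.sin(yw),-np.cos(yw),0],[0,0,-1]]).T
    dr=np.degrees((M.inv()*R.from_matrix(D)).as_rotvec()); d=np.array([x,y,z])-o['tcp_pos']
    print('t',round(float(o['clock']),2),'tcp',o['tcp_pos'].round(4),'turn',dr.round(2),'shift(after turn)',(D.T@d).round(4),'F',o['contact_force'].round(1),'w',round(float(o['grip_width']),4),'gf',o['gripper_force'])
E
python3 -m jog '[{"rz":8.6},{"x":0.042,"y":-0.048},{"x":0.042,"y":-0.048},{"x":0.042,"y":-0.048},{"x":0.042,"y":-0.048},{"x":0.042,"y":-0.048},{"x":0.042,"y":-0.048},{"x":0.045,"y":-0.052}]' 
python3 -m jog '[{},{}]'
python3 -c "
from h import *
goto(.445,-.261,.15,8.9)
p,d=snap('wrist','w1.png');P=pts('wrist',d);z=P[...,2]
m=(d>0)&(z>.075)&(z<.095)&(np.hypot(P[...,0]-.445,P[...,1]+.261)<.07)
print(m.sum(),z[m].mean(),cv2.minAreaRect((P[m][:,:2]*1000).astype(np.float32)))
m=(d>0)&(z>.015)&(z<.03)&(np.hypot(P[...,0]-.445,P[...,1]+.261)<.09)
print(m.sum(),z[m].mean(),cv2.minAreaRect((P[m][:,:2]*1000).astype(np.float32)))"
```

```text
t 0.7 tcp [ 0.2038 -0.6435  0.2314] turn [ 0.   -0.    8.67] shift(after turn) [ 0.2974 -0.3406  0.0814] F [-0.4 -0.1  0.9] w 0.0851 gf 0.0
0 nan ((0.0, 0.0), (0.0, 0.0), 0.0)
0 nan ((0.0, 0.0), (0.0, 0.0), 0.0)validation failed for argument at $[0]...
validation failed for argument at $[0]...
<string>:6: RuntimeWarning: Mean of empty slice.
  ret = ret.dtype.type(ret / rcount)
<string>:8: RuntimeWarning: Mean of empty slice.
```

View pics/w1.png

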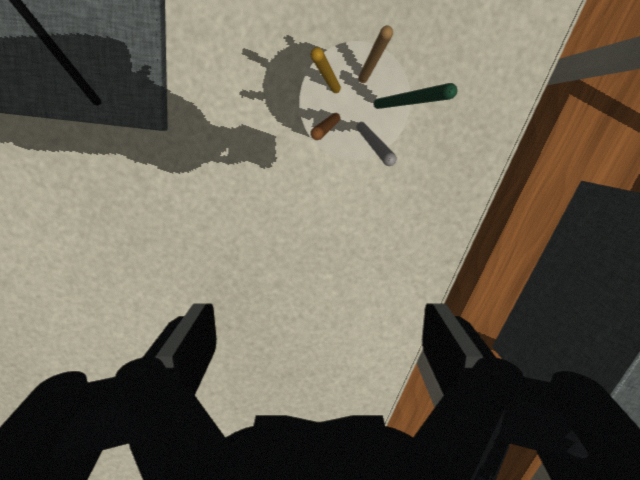

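The wrist view shows the desk, the open fingers at the bottom, and a pen cup ahead at about (350,100). No scraper is in view, because the move was refused. I need to locate the cup relative to the path.

```bash
python3 - <<'E'
from h import *
p,d=r.grab_frame('wrist');P=pts('wrist',d)
for u,v in [(388,35),(450,92),(318,55),(390,158),(320,130),(350,90),(100,30)]: print(u,v,P[v,u].round(3))
f=np.load('scene0.npz');Q=f['P'][(f['d']>0)];q=Q[(Q[:,2]>.06)&(Q[:,2]<.5)&(np.hypot(Q[:,0],Q[:,1])>.2)]
f=np.load('side0.npz');Q=f['P'][(f['d']>0)];q=np.vstack([q,Q[(Q[:,2]>.06)&(Q[:,2]<.5)&(np.hypot(Q[:,0],Q[:,1])>.2)]])
q=q[(q[:,0]<.85)&(abs(q[:,1])<.9)]
g={}
for a in q: k=tuple((a[:2]//.06).astype(int)); g.setdefault(k,[]).append(a[2])
print({(round(k[0]*.06,2),round(k[1]*.06,2)):(len(v),round(max(v),3)) for k,v in sorted(g.items()) if len(v)>15})
E
python3 -m jog '[{"fingers":0.085,"x":0,"y":0,"z":0,"rx":0,"ry":0,"rz":8.6}]'
```

```text
388 35 [ 0.331 -0.642  0.165]
450 92 [ 0.308 -0.672  0.204]
318 55 [ 0.31  -0.61   0.175]
390 158 [ 0.273 -0.659  0.196]
320 130 [ 0.275 -0.622  0.184]
350 90 [ 0.307 -0.635  0.102]
100 30 [ 0.296 -0.412  0.018]
{(np.float64(0.24), np.float64(-0.72)): (20, np.float64(0.101)), (np.float64(0.24), np.float64(-0.66)): (688, np.float64(0.165)), (np.float64(0.24), np.float64(-0.6)): (35, np.float64(0.1)), (np.float64(0.3), np.float64(-0.72)): (45, np.float64(0.147)), (np.float64(0.3), np.float64(-0.66)): (904, np.float64(0.169)), (np.float64(0.3), np.float64(-0.6)): (47, np.float64(0.101)), (np.float64(0.36), np.float64(-0.3)): (337, np.float64(0.086)), (np.float64(0.42), np.float64(-0.3)): (1590, np.float64(0.087)), (np.float64(0.48), np.float64(-0.72)): (202, np.float64(0.145)), (np.float64(0.48), np.float64(-0.66)): (760, np.float64(0.143)), (np.float64(0.48), np.float64(-0.3)): (246, np.float64(0.085)), (np.float64(0.54), np.float64(-0.72)): (102, np.float64(0.146)), (np.float64(0.54), np.float64(-0.66)): (1414, np.float64(0.148)), (np.float64(0.54), np.float64(0.6)): (76, np.float64(0
[... 234 characters left out ...]
 (50, np.float64(0.083)), (np.float64(0.66), np.float64(-0.66)): (1589, np.float64(0.151)), (np.float64(0.72), np.float64(-0.66)): (759, np.float64(0.152)), (np.float64(0.72), np.float64(-0.18)): (551, np.float64(0.097)), (np.float64(0.72), np.float64(-0.12)): (1121, np.float64(0.097)), (np.float64(0.78), np.float64(-0.18)): (1331, np.float64(0.097)), (np.float64(0.78), np.float64(-0.12)): (1316, np.float64(0.098)), (np.float64(0.78), np.float64(-0.06)): (901, np.float64(0.096)), (np.float64(0.78), np.float64(0.18)): (1154, np.float64(0.088))}
clock: 0.92
tcp_pos: [0.2038, -0.6435, 0.2313]
orientation: [-3.132, -0.24, -0.0]
contact_force: [1.2, 0.4, 0.4]
grip_width: 0.0851
gripper_force: 0.0
```

```bash
python3 -m jog '[{"fingers":0.085,"x":0,"y":0,"z":-0.04,"rx":0,"ry":0,"rz":0},{"fingers":0.085,"x":0,"y":-0.055,"z":0,"rx":0,"ry":0,"rz":0},{"fingers":0.085,"x":0,"y":-0.055,"z":0,"rx":0,"ry":0,"rz":0},{"fingers":0.085,"x":0.0495,"y":-0.038,"z":0,"rx":0,"ry":0,"rz":0},{"fingers":0.085,"x":0.0495,"y":-0.038,"z":0,"rx":0,"ry":0,"rz":0},{"fingers":0.085,"x":0.0495,"y":-0.038,"z":0,"rx":0,"ry":0,"rz":0},{"fingers":0.085,"x":0.0495,"y":-0.038,"z":0,"rx":0,"ry":0,"rz":0},{"fingers":0.085,"x":0,"y":0,"z":0,"rx":0,"ry":0,"rz":0}]'
cat > look.py <<'E'
from h import *
import sys
p,d=snap('wrist',sys.argv[1]);P=pts('wrist',d);z=P[...,2]
for lo,hi in [(.075,.092),(.016,.03)]:
    m=(d>0)&(z>lo)&(z<hi)&(np.hypot(P[...,0]-.445,P[...,1]+.261)<.085)
    if m.sum()>20: print(m.sum(),z[m].mean(),cv2.minAreaRect((P[m][:,:2]*1000).astype(np.float32)))
E
python3 look.py w2.png; python3 -c "
from h import *
goto(.445,-.261,.13,8.9)"
```

```text
clock: 1.92
tcp_pos: [0.3625, -0.3495, 0.2717]
orientation: [-3.13, -0.261, -0.003]
contact_force: [-0.6, -0.5, -0.9]
grip_width: 0.085
gripper_force: 0.0
2319 0.0846737960039689 ((442.7001647949219, -265.14520263671875), (79.86378479003906, 20.686738967895508), 8.354462623596191)
2030 0.02494048336013884 ((442.60968017578125, -265.3382263183594), (140.24267578125, 28.289203643798828), 8.399348258972168)
t 1.98 tcp [ 0.3602 -0.3521  0.2716] turn [ 0.01 -0.03  0.37] shift(after turn) [ 0.0979 -0.0769  0.1416] F [-0.3 -0.6 -0.3] w 0.085 gf 0.0
```

```bash
python3 -m jog '[{"fingers":0.085,"x":0.049,"y":-0.0375,"z":0.02,"rx":0,"ry":0,"rz":0},{"fingers":0.085,"x":0.048,"y":-0.0375,"z":0.04,"rx":0,"ry":0,"rz":0},{"fingers":0.085,"x":0,"y":0,"z":0.04,"rx":0,"ry":0,"rz":0},{"fingers":0.085,"x":0,"y":0,"z":0,"rx":0,"ry":0,"rz":0},{"fingers":0.085,"x":0,"y":0,"z":0,"rx":0,"ry":0,"rz":0}]'
python3 look.py w3.png; python3 -c "
from h import *
goto(.444,-.262,.036,8.9)"
```

```text
clock: 2.6
tcp_pos: [0.4349, -0.2745, 0.1789]
orientation: [3.131, 0.241, 0.001]
contact_force: [0.9, 0.2, 0.6]
grip_width: 0.0846
gripper_force: 0.0
3137 0.08586733336677121 ((446.2835388183594, -261.5898132324219), (78.76122283935547, 19.53489875793457), 8.662729263305664)
2142 0.026320075817099102 ((446.0716857910156, -261.8931884765625), (139.05691528320312, 27.979103088378906), 8.658769607543945)
t 2.65 tcp [ 0.4354 -0.2745  0.1794] turn [ 0.12 -0.1  -0.08] shift(after turn) [ 0.0105 -0.011   0.1434] F [ 0.5  0.2 -0.6] w 0.085 gf 0.0
```

View pics/w3.png

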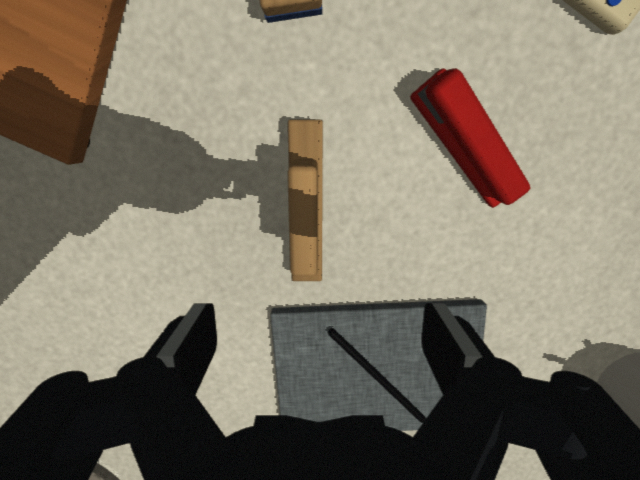

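The wrist view shows the scraper at about (305,200), aligned with the tool and with its rib between the fingers' lines. All three views agree on (0.445,-0.262), so I descend.

```bash
python3 -m jog '[{"fingers":0.085,"x":0.012,"y":-0.011,"z":0.02,"rx":0,"ry":0,"rz":0},{"fingers":0.085,"x":0,"y":0,"z":0.03,"rx":0,"ry":0,"rz":0},{"fingers":0.085,"x":0,"y":0,"z":0.03,"rx":0,"ry":0,"rz":0},{"fingers":0.085,"x":0,"y":0,"z":0,"rx":0,"ry":0,"rz":0},{"fingers":0.085,"x":0,"y":0,"z":0,"rx":0,"ry":0,"rz":0}]'
python3 -c "
from h import *
goto(.4453,-.2617,.037,8.7)"
```

```text
clock: 3.28
tcp_pos: [0.4463, -0.2609, 0.0995]
orientation: [3.13, 0.244, 0.004]
contact_force: [-0.5, 0.6, -0.2]
grip_width: 0.0849
gripper_force: 0.0
t 3.27 tcp [ 0.4463 -0.2609  0.0995] turn [ 0.1  -0.12  0.22] shift(after turn) [-0.0011  0.0006  0.0625] F [-0.5  0.6 -0.2] w 0.0849 gf 0.0
```

```bash
python3 -m jog '[{"fingers":0.085,"x":-0.001,"y":0.0006,"z":0.02,"rx":0,"ry":0,"rz":0},{"fingers":0.085,"x":0,"y":0,"z":0.02,"rx":0,"ry":0,"rz":0},{"fingers":0.085,"x":0,"y":0,"z":0.02,"rx":0,"ry":0,"rz":0},{"fingers":0.085,"x":0,"y":0,"z":0.0025,"rx":0,"ry":0,"rz":0},{"fingers":0.085,"x":0,"y":0,"z":0,"rx":0,"ry":0,"rz":0}]'
python3 -m jog '[{"fingers":0.05,"x":0,"y":0,"z":0,"rx":0,"ry":0,"rz":0},{"fingers":0.03,"x":0,"y":0,"z":0,"rx":0,"ry":0,"rz":0},{"fingers":0.01,"x":0,"y":0,"z":0,"rx":0,"ry":0,"rz":0},{"fingers":0.01,"x":0,"y":0,"z":0,"rx":0,"ry":0,"rz":0},{"fingers":0.01,"x":0,"y":0,"z":0,"rx":0,"ry":0,"rz":0},{"fingers":0.01,"x":0,"y":0,"z":0,"rx":0,"ry":0,"rz":0},{"fingers":0.01,"x":0,"y":0,"z":0,"rx":0,"ry":0,"rz":0}]' 60
python3 -c "
from h import *
goto(.4453,-.2617,.037,8.7)"
```

```text
clock: 3.9
tcp_pos: [0.4453, -0.2611, 0.0365]
orientation: [3.131, 0.245, 0.003]
contact_force: [0.2, -0.5, 0.0]
grip_width: 0.085
gripper_force: 0.0
clock: 4.78
tcp_pos: [0.4445, -0.2607, 0.0354]
orientation: [3.132, 0.246, 0.0]
contact_force: [-0.2, 0.6, 3.9]
grip_width: 0.0195
gripper_force: 62.7
t 4.78 tcp [ 0.4445 -0.2607  0.0354] turn [ 0.01 -0.01  0.27] shift(after turn) [ 0.0006  0.0011 -0.0016] F [-0.2  0.6  3.9] w 0.0195 gf 62.72083282470703
```

```bash
python3 -m jog '[{"fingers":0.01,"x":0,"y":0,"z":-0.01,"rx":0,"ry":0,"rz":0},{"fingers":0.01,"x":0,"y":0,"z":-0.03,"rx":0,"ry":0,"rz":0},{"fingers":0.01,"x":0,"y":0,"z":-0.04,"rx":0,"ry":0,"rz":0},{"fingers":0.01,"x":0,"y":0,"z":-0.02,"rx":0,"ry":0,"rz":0},{"fingers":0.01,"x":0,"y":0,"z":0,"rx":0,"ry":0,"rz":8.4},{"fingers":0.01,"x":0,"y":0,"z":0,"rx":0,"ry":0,"rz":8.4},{"fingers":0.01,"x":0,"y":0,"z":0,"rx":0,"ry":0,"rz":8.4},{"fingers":0.01,"x":0,"y":0,"z":0,"rx":0,"ry":0,"rz":0}]'
cat >> h.py <<'E'
def st(x,y,z,yaw=-16.5):
    a=np.radians(-16.5); goto(.565+x*np.cos(a)-y*np.sin(a),.022+x*np.sin(a)+y*np.cos(a),z,yaw)
E
python3 -c "
from h import *
st(-.004,-.096,.12)"
```

```text
clock: 5.78
tcp_pos: [0.4442, -0.2602, 0.1353]
orientation: [-3.11, 0.441, 0.001]
contact_force: [-0.4, 0.2, -1.2]
grip_width: 0.0189
gripper_force: 62.0
t 5.78 tcp [ 0.4442 -0.2602  0.1353] turn [-0.    0.03  0.37] shift(after turn) [ 0.0317 -0.2089  0.0153] F [-0.4  0.2 -1.2] w 0.0189 gf 62.03818202018738
```

```bash
python3 -m jog '[{"fingers":0.01,"x":0.007,"y":-0.042,"z":0,"rx":0,"ry":0,"rz":0.37},{"fingers":0.01,"x":0.007,"y":-0.042,"z":0,"rx":0,"ry":0,"rz":0},{"fingers":0.01,"x":0.006,"y":-0.042,"z":0,"rx":0,"ry":0,"rz":0},{"fingers":0.01,"x":0.006,"y":-0.042,"z":0,"rx":0,"ry":0,"rz":0},{"fingers":0.01,"x":0.006,"y":-0.041,"z":0.015,"rx":0,"ry":0,"rz":0},{"fingers":0.01,"x":0,"y":0,"z":0,"rx":0,"ry":0,"rz":0},{"fingers":0.01,"x":0,"y":0,"z":0,"rx":0,"ry":0,"rz":0}]'
python3 - <<'E'
from h import *
st(-.004,-.096,.068)
p,d=snap('scene','s1.png');P=pts('scene',d);z=P[...,2]; o=r.get_obs()['tcp_pos']
for dz in [(.04,.055),(-.018,-.006)]:
    m=(d>0)&(np.hypot(P[...,0]-o[0],P[...,1]-o[1])<.085)&(z>o[2]+dz[0])&(z<o[2]+dz[1]); 
    if m.sum()>10: print(m.sum(),np.median(z[m])-o[2],cv2.minAreaRect((P[m][:,:2]*1000).astype(np.float32)))
E
```

```text
clock: 6.65
tcp_pos: [0.5341, -0.0698, 0.1201]
orientation: [3.109, -0.45, -0.001]
contact_force: [0.0, -0.8, -1.4]
grip_width: 0.0189
gripper_force: 62.0
t 6.65 tcp [ 0.5341 -0.0698  0.1201] turn [0.04 0.04 0.02] shift(after turn) [-0.0004 -0.0008  0.0521] F [ 0.  -0.8 -1.4] w 0.0189 gf 62.04966902732849
1019 0.047755740094495985 ((547.9671630859375, -73.49342346191406), (86.78609466552734, 53.05369186401367), 70.10546112060547)
812 -0.012442890815592828 ((533.8919067382812, -70.06073760986328), (29.507156372070312, 141.9495086669922), 73.45048522949219)
```

View pics/s1.png

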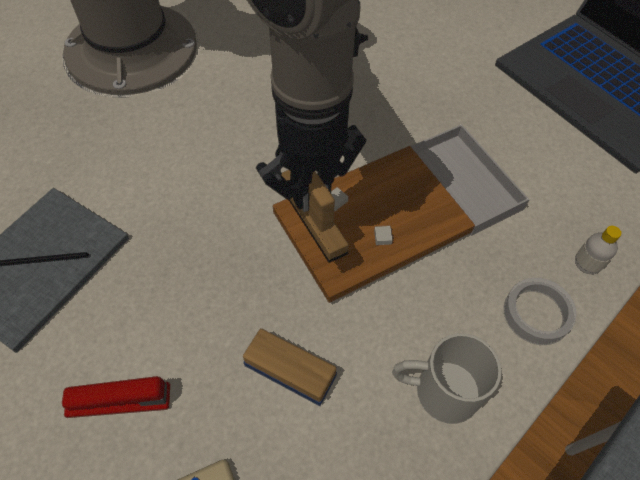

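Scene view: the block is held level above the board's clear end at about (325,225), with the chips at (338,197) and (384,235) still ahead of it. I lower it to just above the board.

```bash
python3 -m jog '[{"fingers":0.01,"x":0,"y":0,"z":0.02,"rx":0,"ry":0,"rz":0},{"fingers":0.01,"x":0,"y":0,"z":0.02,"rx":0,"ry":0,"rz":0},{"fingers":0.01,"x":0,"y":0,"z":0.01,"rx":0,"ry":0,"rz":0},{"fingers":0.01,"x":0,"y":0,"z":0.003,"rx":0,"ry":0,"rz":0},{"fingers":0.01,"x":0,"y":0,"z":0,"rx":0,"ry":0,"rz":0},{"fingers":0.01,"x":0,"y":0,"z":0,"rx":0,"ry":0,"rz":0}]'
python3 -c "
from h import *
st(-.004,.14,.067)"
```

```text
clock: 7.45
tcp_pos: [0.535, -0.0694, 0.0679]
orientation: [-3.109, 0.453, -0.002]
contact_force: [-0.5, 0.4, -2.5]
grip_width: 0.0193
gripper_force: 62.0
t 7.45 tcp [ 0.535  -0.0694  0.0679] turn [-0.01 -0.07 -0.1 ] shift(after turn) [-0.0012 -0.2362  0.0009] F [-0.5  0.4 -2.5] w 0.0193 gf 62.04634666442871
```

```bash
python3 -m jog '[{"fingers":0.01,"x":0,"y":-0.012,"z":0,"rx":0,"ry":0,"rz":0},{"fingers":0.01,"x":0,"y":-0.012,"z":0,"rx":0,"ry":0,"rz":0},{"fingers":0.01,"x":0,"y":-0.012,"z":0,"rx":0,"ry":0,"rz":0},{"fingers":0.01,"x":0,"y":-0.012,"z":0,"rx":0,"ry":0,"rz":0},{"fingers":0.01,"x":0,"y":-0.012,"z":0,"rx":0,"ry":0,"rz":0},{"fingers":0.01,"x":0,"y":-0.012,"z":0,"rx":0,"ry":0,"rz":0},{"fingers":0.01,"x":0,"y":-0.012,"z":0,"rx":0,"ry":0,"rz":0},{"fingers":0.01,"x":0,"y":-0.012,"z":0,"rx":0,"ry":0,"rz":0}]'
python3 -c "
from h import *
st(-.004,.14,.067)"
```

```text
clock: 8.45
tcp_pos: [0.5622, 0.0235, 0.0672]
orientation: [3.109, -0.453, -0.0]
contact_force: [-0.2, 0.3, -1.6]
grip_width: 0.0191
gripper_force: 62.0
t 8.45 tcp [0.5622 0.0235 0.0672] turn [ 0.    0.   -0.09] shift(after turn) [-0.0009 -0.1394  0.0002] F [-0.2  0.3 -1.6] w 0.0191 gf 62.044018507003784
```

```bash
python3 -m jog '[{"fingers":0.01,"x":-0.001,"y":-0.012,"z":0,"rx":0,"ry":0,"rz":0},{"fingers":0.01,"x":0,"y":-0.012,"z":0,"rx":0,"ry":0,"rz":0},{"fingers":0.01,"x":0,"y":-0.012,"z":0,"rx":0,"ry":0,"rz":0},{"fingers":0.01,"x":0,"y":-0.01,"z":0,"rx":0,"ry":0,"rz":0},{"fingers":0.01,"x":0,"y":-0.01,"z":0,"rx":0,"ry":0,"rz":0},{"fingers":0.01,"x":0,"y":-0.01,"z":0,"rx":0,"ry":0,"rz":0},{"fingers":0.01,"x":0,"y":0,"z":0,"rx":0,"ry":0,"rz":0}]'
python3 - <<'E'
from h import *
st(-.004,.14,.067)
snap('side','d1.png')
E
```

```text
clock: 9.32
tcp_pos: [0.5801, 0.0875, 0.0673]
orientation: [-3.108, 0.451, -0.0]
contact_force: [-0.1, 0.0, -2.1]
grip_width: 0.0191
gripper_force: 62.1
t 9.32 tcp [0.5801 0.0875 0.0673] turn [-0.04 -0.01 -0.01] shift(after turn) [ 0.0001 -0.0729  0.0003] F [-0.1  0.  -2.1] w 0.0191 gf 62.0523476600647
```

View pics/d1.png

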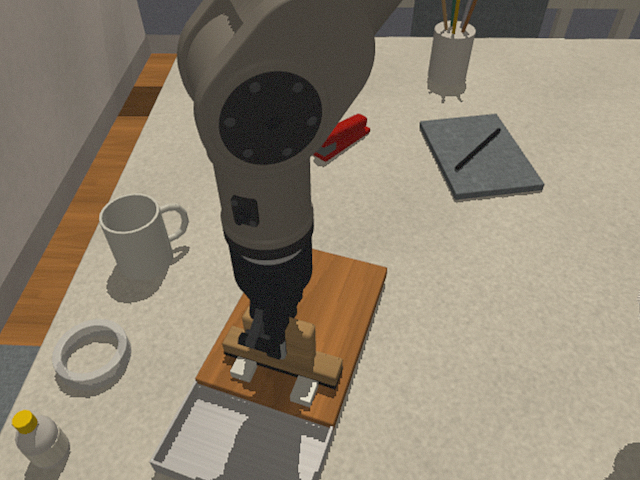

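The side view shows both chips ahead of the bar at about (243,370) and (304,390), inside the bar's width and short of the tray edge. I carry on to the tray at a slower pace.

```bash
python3 -m jog '[{"fingers":0.01,"x":0,"y":-0.009,"z":0,"rx":0,"ry":0,"rz":0},{"fingers":0.01,"x":0,"y":-0.009,"z":0,"rx":0,"ry":0,"rz":0},{"fingers":0.01,"x":0,"y":-0.009,"z":0,"rx":0,"ry":0,"rz":0},{"fingers":0.01,"x":0,"y":-0.009,"z":0,"rx":0,"ry":0,"rz":0},{"fingers":0.01,"x":0,"y":-0.009,"z":0,"rx":0,"ry":0,"rz":0},{"fingers":0.01,"x":0,"y":-0.009,"z":0,"rx":0,"ry":0,"rz":0},{"fingers":0.01,"x":0,"y":-0.009,"z":0,"rx":0,"ry":0,"rz":0},{"fingers":0.01,"x":0,"y":-0.007,"z":0,"rx":0,"ry":0,"rz":0}]'
python3 -m jog '[{"fingers":0.01,"x":0,"y":0,"z":0,"rx":0,"ry":0,"rz":0},{"fingers":0.01,"x":0,"y":0,"z":0,"rx":0,"ry":0,"rz":0},{"fingers":0.01,"x":0,"y":0,"z":-0.03,"rx":0,"ry":0,"rz":0},{"fingers":0.01,"x":0,"y":0,"z":-0.04,"rx":0,"ry":0,"rz":0},{"fingers":0.01,"x":0,"y":0,"z":-0.04,"rx":0,"ry":0,"rz":0},{"fingers":0.01,"x":0,"y":0.04,"z":0,"rx":0,"ry":0,"rz":0},{"fingers":0.01,"x":0,"y":0.04,"z":0,"rx":0,"ry":0,"rz":0},{"fingers":0.01,"x":0,"y":0,"z":0,"rx":0,"ry":0,"rz":0}]'
cat > chips.py <<'E'
from h import *
import sys
a=np.radians(-16.5);c,s=np.cos(a),np.sin(a)
for cam in ['scene','side']:
    p,d=snap(cam,sys.argv[1]+cam+'.png'); 
    print(cam,[(np.round([(x['xyz'][0]-.565)*c+(x['xyz'][1]-.022)*s,-(x['xyz'][0]-.565)*s+(x['xyz'][1]-.022)*c,x['xyz'][2]],4).tolist(),round(x['score'],2)) for x in r.landmark_of('chip_a_center',cam)[:5]])
st(-.004,.14,.067)
E
python3 chips.py e1; python3 -c "
import cv2,numpy as np
a=cv2.imread('pics/e1scene.png')[80:300,240:560];b=cv2.imread('pics/e1side.png')[220:480,120:420]
cv2.imwrite('pics/e1.png',np.vstack([cv2.resize(a,(436,300)),cv2.resize(b,(436,300))]))"
```

```text
clock: 10.38
tcp_pos: [0.6, 0.1541, 0.0672]
orientation: [-3.109, 0.453, -0.0]
contact_force: [-0.2, -0.1, -2.9]
grip_width: 0.0192
gripper_force: 62.0
clock: 11.38
tcp_pos: [0.5761, 0.0714, 0.1772]
orientation: [3.104, -0.463, -0.001]
contact_force: [0.4, -0.0, -1.5]
grip_width: 0.0192
gripper_force: 61.9
scene [([-0.0402, 0.1602, 0.0055], 0.44)]
side [([-0.0427, 0.163, 0.0113], 0.97)]
t 11.57 tcp [0.5771 0.0778 0.1773] turn [-0.05 -0.   -0.02] shift(after turn) [ 0.0002 -0.083   0.1103] F [-0.2  0.2 -2. ] w 0.0194 gf 61.913673877716064
```

View pics/e1.png

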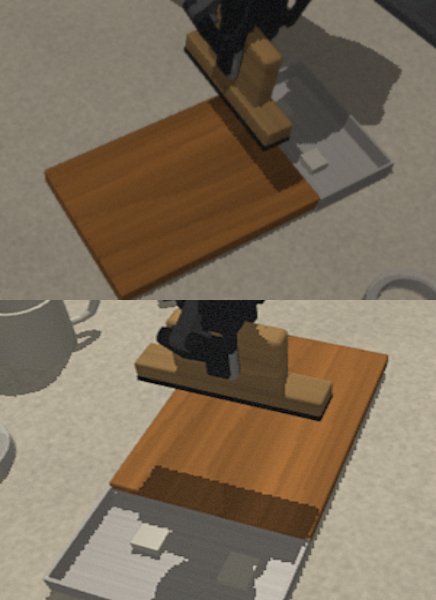

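Both chips lie flat in the tray; the crops show one in each view's lit part and the second in the shadow in the side view. The block goes back to its original clear spot.

```bash
python3 -c "
from h import *
goto(.4453,-.2617,.1,-16.5)"
```

```text
t 11.57 tcp [0.5771 0.0778 0.1773] turn [-0.05 -0.   -0.02] shift(after turn) [-0.03    0.363   0.0773] F [-0.2  0.2 -2. ] w 0.0194 gf 61.913673877716064
```

```bash
python3 -m jog '[{"fingers":0.01,"x":-0.004,"y":0.045,"z":0,"rx":0,"ry":0,"rz":0},{"fingers":0.01,"x":-0.004,"y":0.045,"z":0,"rx":0,"ry":0,"rz":0},{"fingers":0.01,"x":-0.004,"y":0.045,"z":0,"rx":0,"ry":0,"rz":0},{"fingers":0.01,"x":-0.004,"y":0.045,"z":0,"rx":0,"ry":0,"rz":0},{"fingers":0.01,"x":-0.004,"y":0.045,"z":0,"rx":0,"ry":0,"rz":0},{"fingers":0.01,"x":-0.004,"y":0.046,"z":0,"rx":0,"ry":0,"rz":0},{"fingers":0.01,"x":-0.003,"y":0.046,"z":0,"rx":0,"ry":0,"rz":0},{"fingers":0.01,"x":-0.003,"y":0.046,"z":0,"rx":0,"ry":0,"rz":0}]'
python3 -m jog '[{"fingers":0.01,"x":0,"y":0,"z":0.02,"rx":0,"ry":0,"rz":-8.4},{"fingers":0.01,"x":0,"y":0,"z":0.03,"rx":0,"ry":0,"rz":-8.4},{"fingers":0.01,"x":0,"y":0,"z":0.03,"rx":0,"ry":0,"rz":-8.4},{"fingers":0.01,"x":0,"y":0,"z":0,"rx":0,"ry":0,"rz":0},{"fingers":0.01,"x":0,"y":0,"z":0,"rx":0,"ry":0,"rz":0}]'
python3 -c "
from h import *
goto(.4453,-.2617,.0365,8.7)"
```

```text
clock: 12.58
tcp_pos: [0.4451, -0.263, 0.1774]
orientation: [-3.109, 0.45, -0.001]
contact_force: [0.2, 0.2, -2.4]
grip_width: 0.0193
gripper_force: 62.1
clock: 13.2
tcp_pos: [0.4457, -0.2625, 0.0981]
orientation: [3.133, 0.233, 0.002]
contact_force: [-0.1, 0.2, -1.9]
grip_width: 0.0195
gripper_force: 61.9
t 13.2 tcp [ 0.4457 -0.2625  0.0981] turn [ 0.03 -0.06 -0.2 ] shift(after turn) [-0.0002 -0.0009  0.0616] F [-0.1  0.2 -1.9] w 0.0195 gf 61.9099223613739
```

```bash
python3 -m jog '[{"fingers":0.01,"x":0,"y":0,"z":0.025,"rx":0,"ry":0,"rz":0},{"fingers":0.01,"x":0,"y":0,"z":0.025,"rx":0,"ry":0,"rz":0},{"fingers":0.01,"x":0,"y":0,"z":0.008,"rx":0,"ry":0,"rz":0},{"fingers":0.01,"x":0,"y":0,"z":0.003,"rx":0,"ry":0,"rz":0},{"fingers":0.01,"x":0,"y":0,"z":0.001,"rx":0,"ry":0,"rz":0},{"fingers":0.01,"x":0,"y":0,"z":0,"rx":0,"ry":0,"rz":0},{"fingers":0.01,"x":0,"y":0,"z":0,"rx":0,"ry":0,"rz":0}]'
```

```text
clock: 14.08
tcp_pos: [0.4449, -0.2628, 0.0357]
orientation: [3.132, 0.235, 0.001]
contact_force: [-0.7, -0.6, -2.6]
grip_width: 0.0193
gripper_force: 62.0
```

```bash
python3 -m jog '[{"fingers":0.01,"x":0,"y":0,"z":0.0005,"rx":0,"ry":0,"rz":0},{"fingers":0.01,"x":0,"y":0,"z":0.0003,"rx":0,"ry":0,"rz":0},{"fingers":0.01,"x":0,"y":0,"z":0,"rx":0,"ry":0,"rz":0},{"fingers":0.01,"x":0,"y":0,"z":0,"rx":0,"ry":0,"rz":0}]'
```

```text
clock: 14.58
tcp_pos: [0.4448, -0.2629, 0.0354]
orientation: [3.132, 0.235, 0.001]
contact_force: [-2.0, 0.5, 7.9]
grip_width: 0.0193
gripper_force: 63.7
```

Contact with the desk (+7.9 N). I release gently, then retreat straight up.

```bash
python3 -m jog '[{"fingers":0.025,"x":0,"y":0,"z":0,"rx":0,"ry":0,"rz":0},{"fingers":0.04,"x":0,"y":0,"z":0,"rx":0,"ry":0,"rz":0},{"fingers":0.06,"x":0,"y":0,"z":0,"rx":0,"ry":0,"rz":0},{"fingers":0.085,"x":0,"y":0,"z":0,"rx":0,"ry":0,"rz":0},{"fingers":0.085,"x":0,"y":0,"z":0,"rx":0,"ry":0,"rz":0},{"fingers":0.085,"x":0,"y":0,"z":0,"rx":0,"ry":0,"rz":0},{"fingers":0.085,"x":0,"y":0,"z":0,"rx":0,"ry":0,"rz":0}]'
python3 -m jog '[{"fingers":0.085,"x":0,"y":0,"z":-0.02,"rx":0,"ry":0,"rz":0},{"fingers":0.085,"x":0,"y":0,"z":-0.03,"rx":0,"ry":0,"rz":0},{"fingers":0.085,"x":0,"y":0,"z":-0.04,"rx":0,"ry":0,"rz":0},{"fingers":0.085,"x":0,"y":0,"z":-0.04,"rx":0,"ry":0,"rz":0},{"fingers":0.085,"x":0,"y":0,"z":-0.03,"rx":0,"ry":0,"rz":0},{"fingers":0.085,"x":0,"y":0,"z":0,"rx":0,"ry":0,"rz":0},{"fingers":0.085,"x":0,"y":0,"z":0,"rx":0,"ry":0,"rz":0}]'
python3 chips.py f1
```

```text
clock: 15.45
tcp_pos: [0.4446, -0.2626, 0.0344]
orientation: [-3.133, -0.236, -0.0]
contact_force: [-0.3, 1.2, 0.0]
grip_width: 0.0852
gripper_force: 0.0
clock: 16.32
tcp_pos: [0.444, -0.2624, 0.1938]
orientation: [-3.132, -0.236, 0.001]
contact_force: [-0.4, 0.5, -0.1]
grip_width: 0.0844
gripper_force: 0.0
scene [([-0.0438, 0.161, 0.0072], 0.59)]
side [([-0.0436, 0.1593, 0.0097], 0.95)]
t 16.52 tcp [ 0.444  -0.2624  0.1933] turn [-0.05  0.11 25.11] shift(after turn) [ 0.0313 -0.447   0.1263] F [-0.1  0.3 -1. ] w 0.0848 gf 0.0
```

View pics/f1side.png

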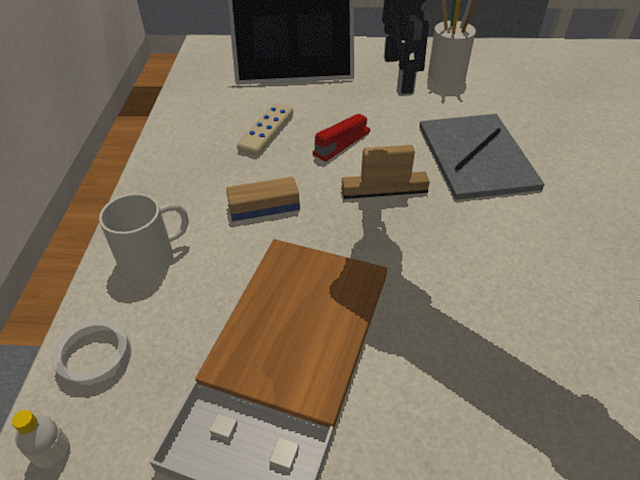

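The side view shows both chips flat in the tray at (223,428) and (285,455). The scraper stands upright at (387,175), and the gripper is clear above it.

```bash
python3 -c "
from bench import r
print(r.hand_in())"
```

```text
the job is handed in; nothing more can be done
None
```

Both chips were wiped into the catch tray with the block only, the scraper stands upright and released on the bare desk, and the job was handed in at about 16.5 s; no verdict came back.

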